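# Baking-dish lids back on their own dishes

## Robot

A 6-joint arm with a two-finger parallel gripper is mounted at the origin on a cart in front of the work surface, level with it; the furniture and walls round the work are solid. World frame = base frame: x ahead of the robot, y to its left, z up, the work surface at z = 0. Lengths are in mm, angles in rad, forces in N, time in s.
With the tool pointing down it reaches from about 275 to 750 mm from the base axis. Payload 10.2 kg.
Tool frame: the origin (TCP) lies where the fingers leave the gripper's body, on its centre line; the fingertips stand 73 mm ahead of it and the grasp point (between the pads) lies 54 mm ahead of it (ctrl.tip_extent is the z of the fingertips in the tool frame, in mm); z points along the fingers, y is the line along which they close (so a half turn about z gives the same grasp; the last joint's range is limited). The gripper opens to 85 mm and grips with 20 to 120 N. Pads are 22 mm wide; open, the fingers measure 114 mm over their backs; the gripper's body (76 mm by 85 mm) begins 54 mm behind the grasp point. The pads swing forward as they close: fully open they stand 13 mm farther back than shut.
Start: joints at [0.937, 0.313, 1.498, -0, 1.331, -0.223], TCP at [209.668, 481.322, 303.894] pointing down, gripper open.
Joint ranges: [-2.94, 2.94], [-0.97, 2.17], [0.19, 2.56], [-1.23, 4.37], [0.02, 3.11], [-2.88, 2.88]. Speed limits (rad/s): [2.39, 2.39, 3.01, 3.14, 3.14, 3.14].

## Interface

Orientations are given as a unit quaternion [w, x, y, z].
In Python, from rig import readout, cams, order, ctrl gives the robot as it stands.
- The arm moves only by the tool hand_motion, called after "Call:" as name(argument=value, ...), one argument or row to a line, values as JSON. Schema: {"type":"object","properties":{"motion":{"type":"array","items":{"type":"array","items":{"type":"number"},"minItems":6,"maxItems":6},"minItems":1,"maxItems":8},"finger_gap":{"type":"number"},"force":{"type":"number"},"only":{"type":"string"},"quiet":{"type":"boolean"},"lines":{"type":"string"}},"required":["motion"],"additionalProperties":false}. motion is a list of rows, 1 to 8 of them, each of 6 numbers: dx, dy, dz in a scale on which 1.0 is 0.4 m, then a rotation vector rx, ry, rz in fractions of the full range, 1 being pi/2 rad; each row is the pose to reach, as a shift and turn from the pose commanded when the call began, along the tool's axes at that moment; what a row does not reach only later rows make up. A row lasts 1/10 s, in which the tool goes at most 50 mm and 0.15 rad, less where a joint would pass 70% of its speed; a pose out of reach is approached as far as the arm can. finger_gap is the opening from 0.0 (shut) to 1.0 (fully open), set as the call begins (left out keeps the last). The fingers move at their own pace and stop on an object; force is the grip in N (left out, the last holds). Time passes only in rows, so rows that do not move let the fingers close. The tool returns the time, the measured TCP pose, the force, the opening and the grip force at its end. only (a regular expression) keeps the lines of the reply that match it, lines (a string "A,B") keeps lines A to B, and quiet returns only ok. A shift or turn number past 1, either way, is cut back to 1. Input that does not fit is refused with a message, and nothing moves.
- readout.sense(): the state, without advancing time (a new reading comes with each control period).
- cams.capture(name): name is "scene" or "top"; returns (picture, depth): 420x560x3 uint8, red, green, blue; 420x560 float32, mm along the optical axis (not along the pixel's ray), 0 where there is no reading.
- cams.calibration(name): a dict with "fx", "fy", "cx", "cy" (pixels), "position" and "attitude" of the camera in the world. Camera axes: x right, y down, z forward; pixel columns grow to the right and rows downward; lengths in mm; the calibration is good to about 2 mm. A picture is of the moment at which its call begins. calibration takes no time and is no camera call.
- order.finish_job(): hands the job in; it is judged then, once.
Trained networks look in the newest picture that a camera, given by its name, has taken for a name from the list of things; names that differ only in an ending like _2 or _b are one class to them, and where a whole thing is asked for, a point or a joint stands for the part that bears it (a point fixed in the world has none). Each returns a list of dicts, best first, with "p" (0 to 1); they miss things now and then, are a little off and sometimes report something else, mostly with a low value. They report only what shows in the picture. A call takes as long as a camera call.
- cams.trace(target, camera): "pixels" (420x560 bool, what is visible of it) and "bbox" ([left, top, right, bottom] in pixels, round what is visible of it).
- cams.spot_point(target, camera): "uv" ([column, row] in pixels: a listed point, or the origin of a listed thing).
The state is a dict: "time_s": time; "joints": joint angles; "dq": joint speeds; "tau": joint torques, N m; "eef_pos": TCP position; "ee_rot": TCP orientation; "force": force on the tool from outside, world axes, zero at the start; "wrist_torque": the same for the moment, N m; "grip_width": opening from 0.0 (shut) to 1.0 (fully open); "grip_force": force on a finger pad.
Only numpy, scipy, OpenCV 4.12 (cv2) and the standard library are available. Lean on these libraries where they do the work, as an engineer would, in place of code of your own. Each camera call takes 0.05 s, during which the arm holds its last target. There are 200 camera calls.

## Task

The steel lids of the three little earthenware baking dishes on the hob - round, square and oval - have been put back on the wrong dishes. Put each lid on its own dish so that it drops into the rim and lies level. Never lay a lid on the bare glass (the wooden board is there for setting one down), set each lid down gently without letting it drop, and leave the dishes and the things around them where they stand.

Things in the scene. Friction and masses are not known exactly. Their poses are not given: they have to be found in the camera images.
- lid_round: The round steel lid. Origin: centre of its underside; z up. Locating step 10 mm deep, tapered (98 mm across below, 106 above), under a cover plate (disc of 122 mm) at z 10-14, domed to 18. Black bar handle along own x, centred: 56 x 14 mm, z 30-44, open below. 0.3 kg. Starts loose and level, lying centred on the rim of a wrong dish, any yaw.
- lid_square: The square steel lid. Origin: centre of its underside; z up. Locating step 10 mm deep, tapered (74 mm square below, 82 above), under a cover plate (98 mm square, sides along own x and y) at z 10-14, domed to 18. Black bar handle along own x, centred: 56 x 14 mm, z 30-44, open below. 0.3 kg. Starts loose and level, lying centred on the rim of a wrong dish, any yaw.
- lid_oval: The oval steel lid. Origin: centre of its underside; z up. Locating step 10 mm deep, tapered (124 x 46 mm below, 132 x 54 above), under a cover plate (148 x 70 mm, half-round ends, long side along own x) at z 10-14, domed to 18. Black bar handle along own x, centred: 56 x 14 mm, z 30-44, open below. 0.3 kg. Starts loose and level, lying centred on the rim of a wrong dish, any yaw.
- dish_round: The round baking dish, red-brown earthenware, 52 mm high, open on top, wall 6 mm; lug handles at both ends of own x. Loose, 0.9 kg. Origin: centre of underside, on the hob glass (z = 0); z up. Opening 112 mm across; outside 126 mm, 154 mm over the lugs. Own lid seated: its underside 42 mm above this origin; side play 3 mm at the step's top, 7 mm at its lower edge.
- dish_square: The square baking dish, red-brown earthenware, 52 mm high, open on top, wall 6 mm; lug handles at both ends of own x. Loose, 0.9 kg. Origin: centre of underside, on the hob glass (z = 0); z up. Opening 88 mm square, sides along own x and y; outside 102 mm, 130 mm over the lugs. Own lid seated: its underside 42 mm above this origin; side play 3 mm at the step's top, 7 mm at its lower edge.
- dish_oval: The oval baking dish, red-brown earthenware, 52 mm high, open on top, wall 6 mm; lug handles at both ends of own x. Loose, 0.9 kg. Origin: centre of underside, on the hob glass (z = 0); z up. Opening 138 mm (own x) by 60 mm, half-round ends; outside 152 x 74 mm, 172 mm over the lugs. Own lid seated: its underside 42 mm above this origin; side play 3 mm at the step's top, 7 mm at its lower edge.
- board: Small wooden board lying flat and fixed on the hob, 170 mm (own x) by 144 mm (own y), rounded corners, 14 mm thick, empty at the start; a lid can be put down on it. Origin: centre of its underside.
- timer: Kitchen timer, a bystander in the middle of the hob, 69 mm across, 44 mm high, dial on top. Origin: centre of its underside. Not to be disturbed.
- salt_mill: Salt shaker, a bystander near the left edge of the hob, 44 mm across, 90 mm high. Origin: centre of its underside. Not to be disturbed.
- spice_jar: Spice jar with a yellow cap, a bystander near the right edge of the hob, 42 mm across, 96 mm high. Origin: centre of its underside. Not to be disturbed.

How it is judged:
By the outcome, as a careful person would: the job done as asked, in the order asked, and still so for the second after the job is handed in, with the robot touching nothing.
It also fails if it takes over 93 s, if anything falls off the work surface, if the arm or the gripper's body presses on something with over 40 N, if the wrist force passes 120 N, or if a joint passes its speed limit or range.

## Working session

There is one attempt and no reset: what is moved stays moved. The work goes in short steps, Python scripts to look and compute and a tool call to move; the robot and the scene stay as the last step left them, time stands still between calls to the robot, and variables do not carry over. Pictures are saved under pics/ and viewed, at most 14 in all, crops included, and the job is handed in when it is done.

```bash
ls; mkdir -p pics; python3 - <<'E'
from rig import readout,cams,ctrl
import cv2
print(readout.sense())
for n in("top","scene"):
    p,d=cams.capture(n); cv2.imwrite(f"pics/{n}0.png",p[:,:,::-1]); print(cams.calibration(n))
print(ctrl.tip_extent)
E
```

```text
pics
{'time_s': 0.0, 'joints': array([ 9.36609529e-01,  3.13427388e-01,  1.49841551e+00, -1.05834322e-06,
        1.33099254e+00, -2.23428422e-01]), 'dq': array([-0.00048422,  0.00032924, -0.0005161 , -0.00034762,  0.00053704,
       -0.00046866]), 'tau': array([ 7.71974442e-05, -4.12270010e+01, -2.59741151e+01, -1.66824047e-04,
        4.15772956e-03,  3.04943399e-05]), 'eef_pos': array([209.56298323, 481.18680159, 303.35470703]), 'ee_rot': array([-2.57899494e-04,  2.03938231e-01,  9.78983561e-01, -5.65347103e-04]), 'force': array([ 0.24528162, -0.00915174, -0.01693401]), 'wrist_torque': array([-0.00798616, -0.05242425, -0.01409672]), 'grip_force': 0.0, 'grip_width': 0.9986468157958824}
{'fx': 419.5604416120915, 'fy': 419.5604416120915, 'cx': 284.1943795978516, 'cy': 204.95569669094624, 'position': array([486.00185206,  78.28984699, 984.33985539]), 'attitude': array([ 0.01288633, -0.70484659,  0.70861465, -0.02984143])}
{'fx': 533.3704051411668, 'fy': 533.3704051411668, 'cx': 270.72913622771966, 'cy': 213.81741271564616, 'position': array([ -27.30084552, -458.33204349,  877.58018333]), 'attitude': array([-0.34555057,  0.84237738, -0.3855435 ,  0.14950375])}
72.6
```

View pics/top0.png

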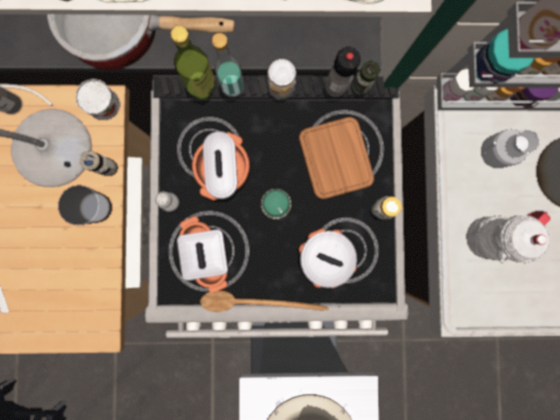

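View pics/scene0.png

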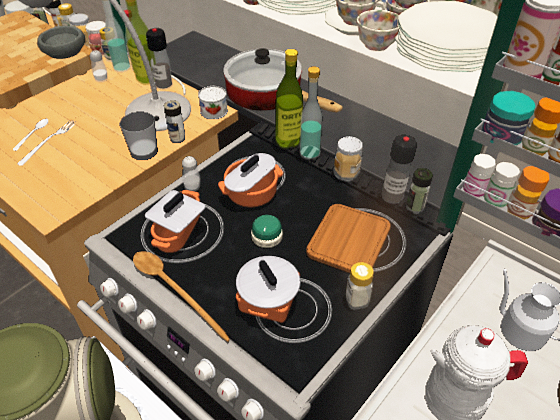

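Top view: oval lid on round dish (220,165), square lid on oval dish (204,252), round lid on square dish (328,258), empty board (337,158). A wooden spoon lies near row 300. Plan: round→board, square→square, oval→oval, round→round.

```bash
cat > h.py <<'E'
import numpy as np,cv2
from scipy.spatial.transform import Rotation as R
from rig import readout,cams
def rot(q): return R.from_quat(np.r_[q[1:],q[0]])
def cloud(n):
    p,d=cams.capture(n);c=cams.calibration(n);v,u=np.mgrid[:420,:560]
    P=np.stack([(u-c["cx"])/c["fx"]*d,(v-c["cy"])/c["fy"]*d,d],-1)
    W=rot(c["attitude"]).apply(P.reshape(-1,3)).reshape(P.shape)+c["position"]; W[d==0]=np.nan
    return p,W
def rect(X):
    (c,s,a)=cv2.minAreaRect(X[:,:2].astype(np.float32)); a=np.deg2rad(a)
    if s[0]<s[1]: s=s[::-1]; a+=np.pi/2
    return np.round(c,1),np.round(s,1),round((a+np.pi/2)%np.pi-np.pi/2,3)
def need(xyz,yaw):
    "rows' shift & rz from present pose to TCP at xyz, fingers closing along world yaw (tool y), pointing down"
    s=readout.sense();r=rot(s["ee_rot"])
    for k in(0,np.pi):
        a=yaw+k; y=np.array([np.cos(a),np.sin(a),0]);z=np.array([0,0,-1.]);x=np.cross(y,z)
        T=R.from_matrix(np.stack([x,y,z],1))
        print("d",np.round(r.inv().apply(np.array(xyz)-s["eef_pos"]),1),"rv",np.round((r.inv()*T).as_rotvec(),3),"j6",s["joints"][5].round(2))
E
python3 - <<'E'
from h import *
for cam in("top","scene"):
    p,W=cloud(cam)
    print(cam)
    for n in("lid_round","lid_square","lid_oval","dish_round","dish_square","dish_oval","board","timer","salt_mill","spice_jar"):
        t=cams.trace(n,cam)
        if not t: print(n,"none");continue
        m=t[0]["pixels"];X=W[m];X=X[~np.isnan(X[:,2])]
        o=[n,round(t[0]["p"],2),len(X),"z",np.round(np.percentile(X[:,2],[2,50,98]))]
        if "lid" in n:
            z0=np.median(X[:,2]); H=X[X[:,2]>z0+14]; C=X[abs(X[:,2]-z0)<8]
            o+=["plate",rect(C),"handle",len(H),H.mean(0).round(1),rect(H)]
        else:
            o+=[rect(X)]
        print(*o)
E
```

```text
top
lid_round 0.65 2460 z [62. 68. 95.] plate (array([424.2, -40.2]), array([120.7, 119.7]), np.float64(-1.126)) handle 178 [424.8 -39.7  94.3] (array([424.5, -40.3]), array([57.4, 13.9]), np.float64(1.176))
lid_square 0.78 2031 z [61. 68. 96.] plate (array([435.9, 234.7]), array([98.2, 97.7]), np.float64(-1.423)) handle 195 [435.6 233.8  94. ] (array([436. , 234.7]), array([57.2, 14.3]), np.float64(0.147))
lid_oval 0.56 1907 z [62. 67. 96.] plate (array([632.8, 197.3]), array([147.3,  69.9]), np.float64(0.055)) handle 183 [632.2 196.4  94.1] (array([632.4, 197.2]), array([55.8, 14.2]), np.float64(0.066))
dish_round 0.63 959 z [ 3. 42. 54.] (array([632.6, 196.4]), array([133.7, 120. ]), np.float64(-1.119))
dish_square 0.4 7 z [48. 50. 55.] (array([447.8,  17.9]), array([6.9, 2.3]), np.float64(0.06))
dish_oval 0.62 744 z [-1. 43. 54.] (array([438.5, 236.5]), array([177.7,  72.2]), np.float64(0.441))
board 0.95 4246 z [ 9. 13. 17.] (array([658.2, -69.3]), array([171.3, 148.2]), np.float64(0.294))
timer 0.57 651 z [18. 41. 45.] (array([550. ,  73.6]), array([64. , 63.4]), np.float64(-0.
[... 742 characters left out ...]
8.7 194.5  94.8] (array([630. , 197.2]), array([58.2, 17.2]), np.float64(0.11))
dish_round 0.75 967 z [ 4. 40. 56.] (array([453.6, 241.6]), array([214.8, 100. ]), np.float64(0.4))
dish_square 0.6 627 z [ 7. 45. 55.] (array([387.6, -60.9]), array([101.8,  51. ]), np.float64(-0.846))
dish_oval 0.94 910 z [ 6. 41. 55.] (array([434.7, 230.4]), array([172.7,  79.5]), np.float64(0.208))
board none
timer 0.62 844 z [ 3. 40. 48.] (array([558.9,  85.4]), array([102. ,  67.4]), np.float64(0.706))
salt_mill 0.61 531 z [-51.  52.  91.] (array([618.4, 406.9]), array([347.7,  45.7]), np.float64(0.911))
spice_jar 0.83 1045 z [  6.  70. 101.] (array([ 555.4, -164.7]), array([92.8, 49.8]), np.float64(0.476))
```

```bash
python3 - <<'E'
from h import *
need([424.3,-40.4,230],1.175-np.pi/2)
E
```

```text
d [-405.1 -392.6   73.9] rv [-0.     0.     1.556] j6 -0.22
d [-405.1 -392.6   73.9] rv [-0.    -0.    -1.586] j6 -0.22
```

Units first: shifts go in shares of 0.4 m and turns go in shares of pi/2 rad. So -200 mm is -0.5, -175 mm is -0.4375, 0.8 rad is 0.5093.

Call:
hand_motion(
  motion=[
    [-0.0625,-0.0625,0.0125,0,0,0.0637],
    [-0.125,-0.125,0.025,0,0,0.1273],
    [-0.1875,-0.1875,0.035,0,0,0.191],
    [-0.25,-0.25,0.045,0,0,0.2546],
    [-0.3125,-0.3125,0.0575,0,0,0.3183],
    [-0.375,-0.375,0.07,0,0,0.382],
    [-0.4375,-0.4375,0.08,0,0,0.4456],
    [-0.5,-0.5,0.0925,0,0,0.5093],
  ],
  finger_gap=0.6,
  force=60,
)

```text
time_s: 2.0
eef_pos: [313.5, 216.8, 267.0]
ee_rot: [0.0, 0.571, 0.821, 0.0]
force: [-0.1, -0.0, -0.1]
grip_width: 0.598
grip_force: 0.0
```

```bash
python3 - <<'E'
from h import *
need([424.3,-40.4,230],1.175-np.pi/2)
E
```

```text
d [-279.7   14.2   37. ] rv [ 0.001 -0.     0.752] j6 -0.06
d [-279.7   14.2   37. ] rv [ 0.00e+00  1.00e-03 -2.39e+00] j6 -0.06
```

In the tool's units: -279.7 mm is -0.6993, -245 mm is -0.6125, 0.752 rad is 0.4787.

Call:
hand_motion(
  motion=[
    [-0.0875,0.005,0.0125,0,0,0.0637],
    [-0.175,0.01,0.025,0,0,0.1273],
    [-0.2625,0.015,0.0375,0,0,0.191],
    [-0.35,0.02,0.0475,0,0,0.2546],
    [-0.4375,0.025,0.06,0,0,0.3183],
    [-0.525,0.03,0.07,0,0,0.382],
    [-0.6125,0.0325,0.0825,0,0,0.4456],
    [-0.6993,0.0355,0.0925,0,0,0.4787],
  ],
)

```text
time_s: 2.8
eef_pos: [425.3, -40.2, 229.8]
ee_rot: [0.0, 0.832, 0.554, 0.0]
force: [-0.0, 0.7, 0.5]
grip_width: 0.599
grip_force: 0.0
```

```bash
python3 - <<'E'
from h import *
need([424.3,-40.4,145],1.175-np.pi/2)
E
```

```text
d [-0.6 -0.9 84.8] rv [ 0. -0.  0.] j6 0.03
d [-0.6 -0.9 84.8] rv [ 0.     0.    -3.142] j6 0.03
```

In the tool's units: 85 mm is 0.2125, 80 mm is 0.2.

Call:
hand_motion(
  motion=[
    [0,0,0.0625,0,0,0],
    [0,-0.0013,0.125,0,0,0],
    [0,-0.0013,0.175,0,0,0],
    [0,-0.0013,0.2,0,0,0],
    [0,-0.0013,0.2125,0,0,0],
    [0,-0.0013,0.2125,0,0,0],
  ],
)

```text
time_s: 3.4
eef_pos: [424.7, -38.5, 145.0]
ee_rot: [0.0, 0.831, 0.556, 0.0]
force: [-0.4, 0.2, 0.0]
grip_width: 0.601
grip_force: 0.0
```

Call:
hand_motion(
  motion=[
    [0,0,0,0,0,0],
    [0,0,0,0,0,0],
    [0,0,0,0,0,0],
    [0,0,0,0,0,0],
    [0,0,0,0,0,0],
    [0,0,0,0,0,0],
  ],
  finger_gap=0,
  force=60,
)

```text
time_s: 4.0
eef_pos: [424.7, -38.5, 145.7]
ee_rot: [0.0, 0.831, 0.556, 0.0]
force: [-2.3, 0.1, 6.5]
grip_width: 0.147
grip_force: 59.1
```

In the tool's units: -100 mm is -0.25, -80 mm is -0.2.

Call:
hand_motion(
  motion=[
    [0,0,0,0,0,0],
    [0,0,-0.0125,0,0,0],
    [0,0,-0.025,0,0,0],
    [0,0,-0.0625,0,0,0],
    [0,0,-0.125,0,0,0],
    [0,0,-0.2,0,0,0],
    [0,0,-0.25,0,0,0],
    [0,0,-0.25,0,0,0],
  ],
)

```text
time_s: 4.8
eef_pos: [425.2, -38.7, 247.2]
ee_rot: [0.002, 0.831, 0.556, 0.001]
force: [-0.2, -0.8, -5.4]
grip_width: 0.153
grip_force: 59.0
```

```bash
python3 - <<'E'
from h import *
p,W=cloud("top");cv2.imwrite("pics/top1.png",p[:,:,::-1])
for n in("lid_round","dish_square","board"):
    for cam in ("top",):
        t=cams.trace(n,cam)
        if t:
            m=t[0]["pixels"];X=W[m];X=X[~np.isnan(X[:,2])];print(n,t[0]["p"],len(X),np.percentile(X[:,2],[2,50,98]).round(),rect(X))
need([658,-69,245],0.294-np.pi/2)
E
```

```text
lid_round 0.79 258 [164. 167. 171.] (array([456.8, -10.7]), array([106.2,  33.8]), np.float64(-0.81))
dish_square 0.53 161 [ 7. 44. 53.] (array([463.8,  -2.3]), array([72. , 18.6]), np.float64(-0.695))
board 0.9 4334 [ 9. 13. 17.] (array([659.4, -70.1]), array([175.4, 149.6]), np.float64(0.242))
d [ 61.1 228.   -1.9] rv [-0.002  0.001  0.885] j6 0.03
d [ 61.1 228.   -1.9] rv [-1.000e-03 -3.000e-03 -2.257e+00] j6 0.03
```

In the tool's units: 224 mm is 0.56, 114 mm is 0.285.

Call:
hand_motion(
  motion=[
    [0.0225,0.07,0,0,0,0],
    [0.045,0.1425,0,0,0,0],
    [0.0675,0.215,0,0,0,0],
    [0.09,0.285,0,0,0,0],
    [0.1125,0.355,0,0,0,0],
    [0.135,0.4275,0,0,0,0],
    [0.1525,0.5,0,0,0,0],
    [0.1525,0.56,0,0,0,0],
  ],
)

```text
time_s: 5.8
eef_pos: [655.9, -67.3, 242.6]
ee_rot: [-0.001, 0.831, 0.556, -0.001]
force: [-0.7, -1.5, -2.9]
grip_width: 0.151
grip_force: 59.2
```

Call:
hand_motion(
  motion=[
    [0,0,0,0,0,0],
    [0,0,0.1,0,0,0],
    [0,0,0.2,0,0,0],
    [0,0,0.2625,0,0,0],
    [0,0,0.3,0,0,0],
    [0,0,0.3125,0,0,0],
    [0,0,0.325,0,0,0],
    [0,0,0.325,0,0,0],
  ],
)

```text
time_s: 6.6
eef_pos: [655.1, -67.7, 115.5]
ee_rot: [0.0, 0.831, 0.556, 0.0]
force: [0.8, -0.4, -3.5]
grip_width: 0.147
grip_force: 59.5
```

```bash
python3 - <<'E'
from h import *
need([655,-69,107.7],1.175-np.pi/2)
E
```

```text
d [-1.2  0.4  7.8] rv [ 0.001 -0.     0.004] j6 0.11
d [-1.2  0.4  7.8] rv [ 0.000e+00  2.000e-03 -3.138e+00] j6 0.11
```

In the tool's units: 7 mm is 0.0175, 6 mm is 0.015.

Call:
hand_motion(
  motion=[
    [0,0,0.005,0,0,0],
    [0,0,0.01,0,0,0],
    [0,0,0.0125,0,0,0],
    [0,0,0.015,0,0,0],
    [0,0,0.0175,0,0,0],
    [0,0,0.0175,0,0,0],
    [0,0,0.0175,0,0,0],
  ],
)

```text
time_s: 7.3
eef_pos: [654.8, -67.7, 107.9]
ee_rot: [0.0, 0.831, 0.556, 0.0]
force: [0.3, -0.4, -4.0]
grip_width: 0.148
grip_force: 59.6
```

```bash
python3 - <<'E'
from rig import cams
import cv2
p,_=cams.capture("scene");cv2.imwrite("pics/s2.png",cv2.resize(p[120:340,200:480,::-1],None,fx=2,fy=2))
E
```

```text
(no output)
```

View pics/s2.png

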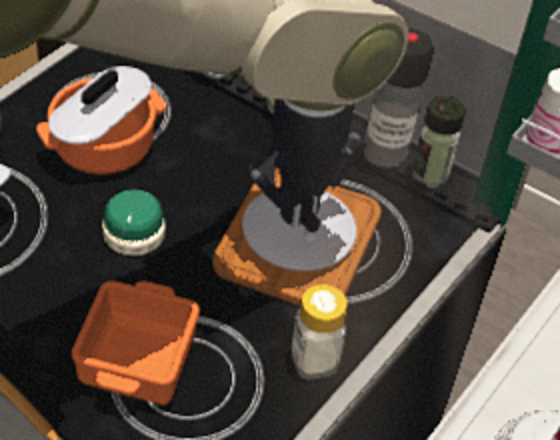

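The lid hovers just above the board, and the square dish at the lower left (crop 140,340) is open. I'll go on lowering to contact.

In the tool's units: 1.5 mm is 0.0038, 1 mm is 0.0025.

Call:
hand_motion(
  motion=[
    [0,0,0.0013,0,0,0],
    [0,0,0.0013,0,0,0],
    [0,0,0.0025,0,0,0],
    [0,0,0.0025,0,0,0],
    [0,0,0.0038,0,0,0],
    [0,0,0.0038,0,0,0],
  ],
)

```text
time_s: 7.95
eef_pos: [654.9, -67.7, 107.7]
ee_rot: [0.0, 0.831, 0.556, 0.0]
force: [-6.4, 1.0, 9.4]
grip_width: 0.151
grip_force: 61.3
```

Contact (+9 N). Release and rise.

In the tool's units: -140 mm is -0.35, -100 mm is -0.25.

Call:
hand_motion(
  motion=[
    [0,0,0,0,0,0],
    [0,0,0,0,0,0],
    [0,0,0,0,0,0],
    [0,0,-0.05,0,0,0],
    [0,0,-0.15,0,0,0],
    [0,0,-0.25,0,0,0],
    [0,0,-0.35,0,0,0],
    [0,0,-0.35,0,0,0],
  ],
  finger_gap=0.6,
)

```text
time_s: 8.75
eef_pos: [656.2, -68.0, 252.7]
ee_rot: [0.004, 0.831, 0.556, 0.003]
force: [0.3, -0.2, 0.2]
grip_width: 0.604
grip_force: 0.0
```

```bash
python3 - <<'E'
from h import *
need([435,234.3,245],0.15-np.pi/2)
E
```

```text
d [ 194.9 -320.     4.5] rv [ 0.009 -0.007  1.029] j6 0.11
d [ 194.9 -320.     4.5] rv [ 0.008  0.011 -2.113] j6 0.11
```

In the tool's units: -320 mm is -0.8, -280 mm is -0.7, 1.029 rad is 0.6551.

Call:
hand_motion(
  motion=[
    [0.05,-0.0875,0,0,0,0.0637],
    [0.1125,-0.1875,0,0,0,0.1528],
    [0.175,-0.2875,0,0,0,0.2419],
    [0.2375,-0.3875,0,0,0,0.3183],
    [0.3,-0.4875,0,0,0,0.4138],
    [0.3625,-0.6,0,0,0,0.5093],
    [0.425,-0.7,0,0,0,0.5857],
    [0.4875,-0.8,0,0,0,0.6551],
  ],
)

```text
time_s: 9.55
eef_pos: [432.0, 236.1, 246.0]
ee_rot: [-0.0, 0.997, 0.072, -0.0]
force: [0.4, 0.8, -0.1]
grip_width: 0.595
grip_force: 0.0
```

```bash
python3 - <<'E'
from h import *
p,W=cloud("top");cv2.imwrite("pics/top2.png",p[60:320,140:420,::-1].repeat(2,0).repeat(2,1))
for n in("lid_round","dish_square"):
    t=cams.trace(n,"top")
    if t:
        m=t[0]["pixels"];X=W[m];X=X[~np.isnan(X[:,2])];print(n,t[0]["p"],len(X),np.percentile(X[:,2],[2,50,98]).round(),rect(X))
        if n=="dish_square": Y=X[X[:,2]>49];print("rim",len(Y),rect(Y),Y.mean(0))
        else:
            H=X[X[:,2]>48];print(H.mean(0),rect(H),rect(X[abs(X[:,2]-30)<10]))
need([435,234.3,145],0.15-np.pi/2)
E
```

```text
lid_round 0.73 2034 [25. 30. 58.] (array([655.6, -68.7]), array([117.2, 114.6]), np.float64(-0.79))
[654.22976094 -68.82737792  56.31818661] (array([655.1, -69.3]), array([55.8, 14.6]), np.float64(1.191)) (array([655.6, -68.7]), array([117.2, 114.6]), np.float64(-0.79))
dish_square 0.91 2262 [ 2.  9. 53.] (array([427., -44.]), array([129.3, 110.4]), np.float64(0.385))
rim 420 (array([425.2, -40.1]), array([101.9, 101.6]), np.float64(0.395)) [425.98446596 -40.40689635  51.14895141]
d [  2.4   2.6 101.2] rv [-0.     0.     0.004] j6 1.68
d [  2.4   2.6 101.2] rv [-0.    -0.    -3.138] j6 1.68
```

View pics/top2.png

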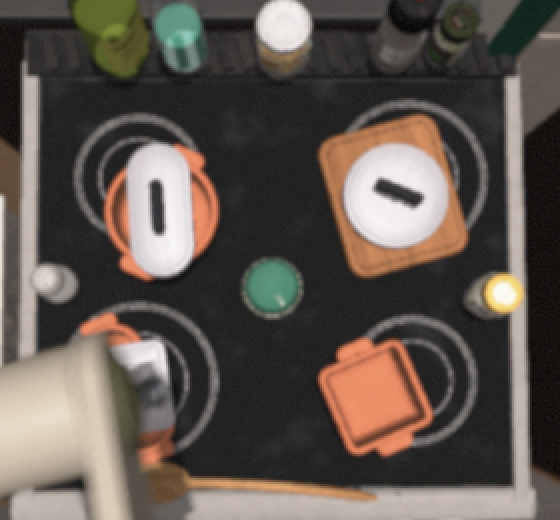

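Round lid rests on the board (crop 397,195); the square dish (375,395) is open, its rim centred at (425.2,-40.1), yaw 0.39. Now the square lid.

Call:
hand_motion(
  motion=[
    [0.0025,0.0025,0.075,0,0,0],
    [0.005,0.005,0.15,0,0,0],
    [0.006,0.0045,0.2125,0,0,0],
    [0.006,0.0045,0.24,0,0,0],
    [0.006,0.0045,0.2525,0,0,0],
    [0.006,0.0045,0.2525,0,0,0],
  ],
)

```text
time_s: 10.3
eef_pos: [436.7, 233.0, 145.5]
ee_rot: [0.0, 0.997, 0.075, 0.0]
force: [-0.1, -0.2, 0.4]
grip_width: 0.595
grip_force: 0.0
```

Call:
hand_motion(
  motion=[
    [0,0,0,0,0,0],
    [0,0,0,0,0,0],
    [0,0,0,0,0,0],
    [0,0,0,0,0,0],
    [0,0,0,0,0,0],
    [0,0,0,0,0,0],
  ],
  finger_gap=0,
  force=60,
)

```text
time_s: 10.9
eef_pos: [436.6, 233.5, 146.2]
ee_rot: [-0.0, 0.997, 0.075, 0.001]
force: [-1.4, 0.5, 6.4]
grip_width: 0.152
grip_force: 58.9
```

In the tool's units: -80 mm is -0.2, -50 mm is -0.125.

Call:
hand_motion(
  motion=[
    [0,0,0,0,0,0],
    [0,0,-0.0125,0,0,0],
    [0,0,-0.025,0,0,0],
    [0,0,-0.0625,0,0,0],
    [0,0,-0.125,0,0,0],
    [0,0,-0.2,0,0,0],
    [0,0,-0.2,0,0,0],
  ],
)

```text
time_s: 11.6
eef_pos: [437.3, 233.7, 228.8]
ee_rot: [-0.001, 0.997, 0.075, 0.003]
force: [0.6, -0.3, -3.2]
grip_width: 0.147
grip_force: 58.8
```

```bash
python3 - <<'E'
from h import *
need([425.2,-40.1,225],0.39-np.pi/2)
E
```

```text
d [-52.9 268.9   3.2] rv [ 0.    -0.007 -0.24 ] j6 1.67
d [-52.9 268.9   3.2] rv [-0.009 -0.     2.902] j6 1.67
```

In the tool's units: 267 mm is 0.6675, 245 mm is 0.6125, -0.24 rad is -0.1528.

Call:
hand_motion(
  motion=[
    [-0.015,0.075,0,0,0,-0.0191],
    [-0.03,0.1625,0,0,0,-0.0382],
    [-0.05,0.25,0,0,0,-0.0637],
    [-0.07,0.35,0,0,0,-0.0828],
    [-0.0875,0.45,0,0,0,-0.1019],
    [-0.105,0.5375,0,0,0,-0.1273],
    [-0.12,0.6125,0,0,0,-0.1528],
    [-0.1313,0.6675,0,0,0,-0.1528],
  ],
)

```text
time_s: 12.4
eef_pos: [423.5, -40.1, 224.4]
ee_rot: [-0.0, 0.981, 0.194, -0.001]
force: [0.6, 0.7, -3.6]
grip_width: 0.148
grip_force: 59.1
```

Call:
hand_motion(
  motion=[
    [0,0,0,0,0,0],
    [0,0,0.05,0,0,0],
    [0,0,0.1,0,0,0],
    [0,0,0.125,0,0,0],
    [0,0,0.15,0,0,0],
    [0,0,0.15,0,0,0],
  ],
)

```text
time_s: 13.0
eef_pos: [423.8, -38.1, 164.5]
ee_rot: [-0.001, 0.981, 0.194, -0.001]
force: [0.9, -0.7, -2.8]
grip_width: 0.148
grip_force: 59.1
```

```bash
python3 - <<'E'
from h import *
p,W=cloud("scene");cv2.imwrite("pics/s3.png",cv2.resize(p[180:380,180:400,::-1],None,fx=3,fy=3))
p,W=cloud("top");cv2.imwrite("pics/t3.png",cv2.resize(p[200:320,270:390,::-1],None,fx=4,fy=4))
need([425.2,-40.1,136],0.39-np.pi/2)
E
```

```text
d [ 0.1  1.9 29.7] rv [ 0. -0. -0.] j6 0.81
d [ 0.1  1.9 29.7] rv [-0.    -0.     3.142] j6 0.81
```

View pics/s3.png

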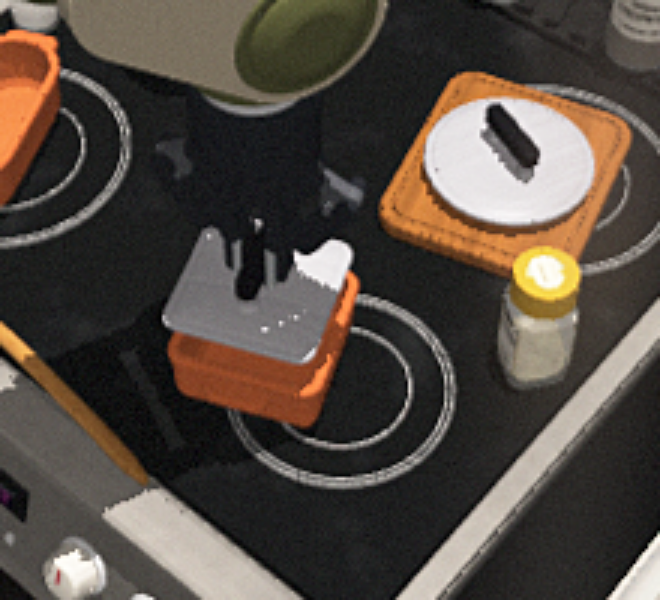

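Lid (crop 260,290) hovers aligned over the square dish.

In the tool's units: 24 mm is 0.06, 22 mm is 0.055.

Call:
hand_motion(
  motion=[
    [0,0.0033,0.0125,0,0,0],
    [0,0.0033,0.025,0,0,0],
    [0,0.0033,0.0375,0,0,0],
    [0,0.0033,0.045,0,0,0],
    [0,0.0033,0.05,0,0,0],
    [0,0.0033,0.055,0,0,0],
    [0,0.0033,0.06,0,0,0],
    [0,0.0033,0.06,0,0,0],
  ],
)

```text
time_s: 13.9
eef_pos: [424.6, -39.7, 141.2]
ee_rot: [-0.0, 0.981, 0.194, -0.0]
force: [0.3, -1.0, -3.7]
grip_width: 0.15
grip_force: 59.2
```

```bash
python3 - <<'E'
from h import *
need([425.2,-40.1,136],0.39-np.pi/2)
E
```

```text
d [0.4 0.6 5.2] rv [-0.  0. -0.] j6 0.81
d [0.4 0.6 5.2] rv [0.    0.    3.141] j6 0.81
```

In the rim with no contact force; 5 mm more.

In the tool's units: 5 mm is 0.0125, 4.5 mm is 0.0113.

Call:
hand_motion(
  motion=[
    [0.0005,0.001,0.0025,0,0,0],
    [0.0005,0.001,0.005,0,0,0],
    [0.0005,0.001,0.0075,0,0,0],
    [0.0005,0.001,0.01,0,0,0],
    [0.0005,0.001,0.0113,0,0,0],
    [0.0005,0.001,0.0125,0,0,0],
    [0.0005,0.001,0.0125,0,0,0],
  ],
)

```text
time_s: 14.6
eef_pos: [425.0, -40.0, 136.4]
ee_rot: [-0.0, 0.981, 0.194, -0.0]
force: [-1.8, 0.1, -1.7]
grip_width: 0.15
grip_force: 59.3
```

In the tool's units: 1 mm is 0.0025, 0.5 mm is 0.0013.

Call:
hand_motion(
  motion=[
    [0,0,0.0013,0,0,0],
    [0,0,0.0013,0,0,0],
    [0,0,0.0025,0,0,0],
    [0,0,0.0025,0,0,0],
  ],
)

```text
time_s: 15.0
eef_pos: [425.0, -40.0, 136.2]
ee_rot: [0.0, 0.981, 0.194, 0.0]
force: [-6.5, 1.7, 12.9]
grip_width: 0.145
grip_force: 61.5
```

Seated at the expected height. Release, rise, head for the oval lid.

In the tool's units: -120 mm is -0.3, -100 mm is -0.25.

Call:
hand_motion(
  motion=[
    [0,0,0,0,0,0],
    [0,0,0,0,0,0],
    [0,0,0,0,0,0],
    [0,0,-0.05,0,0,0],
    [0,0,-0.15,0,0,0],
    [0,0,-0.25,0,0,0],
    [0,0,-0.3,0,0,0],
    [0,0,-0.3,0,0,0],
  ],
  finger_gap=0.6,
)

```text
time_s: 15.8
eef_pos: [425.8, -40.3, 257.7]
ee_rot: [0.001, 0.981, 0.194, 0.002]
force: [-0.3, -0.8, -0.2]
grip_width: 0.595
grip_force: 0.0
```

```bash
python3 - <<'E'
from h import *
need([632,197.2,245],0.06-np.pi/2)
E
```

```text
d [ 280.9 -141.3   13.3] rv [ 0.003 -0.005  0.33 ] j6 0.81
d [ 280.9 -141.3   13.3] rv [ 0.007  0.004 -2.812] j6 0.81
```

In the tool's units: 280.9 mm is 0.7023, 250 mm is 0.625, 0.33 rad is 0.2101.

Call:
hand_motion(
  motion=[
    [0.075,-0.0375,0.005,0,0,0.0255],
    [0.1625,-0.0825,0.01,0,0,0.0509],
    [0.25,-0.125,0.015,0,0,0.0764],
    [0.35,-0.175,0.02,0,0,0.1019],
    [0.45,-0.225,0.0225,0,0,0.1337],
    [0.5375,-0.27,0.025,0,0,0.1592],
    [0.625,-0.315,0.03,0,0,0.1846],
    [0.7023,-0.3533,0.0325,0,0,0.2101],
  ],
)

```text
time_s: 16.6
eef_pos: [631.7, 199.0, 239.9]
ee_rot: [0.0, 1.0, 0.029, -0.001]
force: [0.7, -0.7, 1.5]
grip_width: 0.601
grip_force: 0.0
```

```bash
python3 - <<'E'
from h import *
p,W=cloud("top")
for n in("dish_oval","lid_square","dish_square","lid_oval"):
    t=cams.trace(n,"top")
    if t:
        m=t[0]["pixels"];X=W[m];X=X[~np.isnan(X[:,2])];print(n,t[0]["p"],len(X),np.percentile(X[:,2],[2,50,98]).round(),rect(X))
        if "dish" in n: Y=X[X[:,2]>49];print("rim",len(Y),rect(Y),Y.mean(0))
        else: print(rect(X[abs(X[:,2]-np.median(X[:,2]))<8]))
need([632.4,197,145],0.06-np.pi/2)
E
```

```text
lid_square 0.67 1876 [53. 58. 86.] (array([424.3, -40.6]), array([98.9, 96.5]), np.float64(0.382))
(array([424.4, -40.4]), array([98.3, 96.5]), np.float64(0.387))
dish_square 0.74 268 [-1. 44. 56.] (array([422.2, -43.9]), array([137.9,  47.7]), np.float64(0.401))
rim 40 (array([425. , -39.4]), array([101.8,  38.9]), np.float64(0.428)) [429.91331005 -38.08831479  52.62597507]
d [ 1.9  0.1 95.9] rv [0.    0.002 0.   ] j6 1.64
d [ 1.9  0.1 95.9] rv [-4.000e-03  1.000e-03 -3.142e+00] j6 1.64
```

Square lid sits 10 mm lower: seated. Grip the oval lid.

In the tool's units: 95 mm is 0.2375, 90 mm is 0.225.

Call:
hand_motion(
  motion=[
    [0,0.0013,0.075,0,0,0],
    [0.0008,0.002,0.15,0,0,0],
    [0.0013,0.0025,0.2,0,0,0],
    [0.0013,0.0025,0.225,0,0,0],
    [0.0013,0.0025,0.2375,0,0,0],
    [0.0013,0.0025,0.2375,0,0,0],
  ],
)

```text
time_s: 17.45
eef_pos: [631.7, 196.1, 147.7]
ee_rot: [-0.0, 1.0, 0.03, 0.0]
force: [0.1, 0.7, 1.3]
grip_width: 0.598
grip_force: 0.0
```

Call:
hand_motion(
  motion=[
    [0,0,0,0,0,0],
    [0,0,0,0,0,0],
    [0,0,0,0,0,0],
    [0,0,0,0,0,0],
    [0,0,0,0,0,0],
    [0,0,0,0,0,0],
  ],
  finger_gap=0,
  force=60,
)

```text
time_s: 18.05
eef_pos: [632.0, 196.7, 148.4]
ee_rot: [-0.0, 1.0, 0.03, 0.001]
force: [-0.6, 0.6, 6.0]
grip_width: 0.149
grip_force: 60.0
```

In the tool's units: -100 mm is -0.25, -80 mm is -0.2.

Call:
hand_motion(
  motion=[
    [0,0,0,0,0,0],
    [0,0,-0.0125,0,0,0],
    [0,0,-0.025,0,0,0],
    [0,0,-0.0625,0,0,0],
    [0,0,-0.125,0,0,0],
    [0,0,-0.2,0,0,0],
    [0,0,-0.25,0,0,0],
    [0,0,-0.25,0,0,0],
  ],
)

```text
time_s: 18.85
eef_pos: [632.4, 196.6, 251.5]
ee_rot: [-0.0, 1.0, 0.03, 0.003]
force: [0.0, 0.1, -2.3]
grip_width: 0.146
grip_force: 58.9
```

```bash
python3 - <<'E'
from h import *
need([536,215,245],0.25-np.pi/2)
E
```

```text
d [-95.2 -24.1   5.9] rv [ 0.    -0.007 -0.19 ] j6 1.64
d [-95.2 -24.1   5.9] rv [-0.01  -0.     2.951] j6 1.64
```

In the tool's units: 192 mm is 0.48, 170 mm is 0.425.

Call:
hand_motion(
  motion=[
    [-0.025,0.06,0,0,0,0],
    [-0.05,0.12,0,0,0,0],
    [-0.075,0.18,0,0,0,0],
    [-0.1,0.24,0,0,0,0],
    [-0.125,0.3,0,0,0,0],
    [-0.15,0.3625,0,0,0,0],
    [-0.18,0.425,0,0,0,0],
    [-0.21,0.48,0,0,0,0],
  ],
)

```text
time_s: 19.65
eef_pos: [558.4, -1.3, 246.4]
ee_rot: [-0.0, 1.0, 0.03, -0.001]
force: [0.1, 0.8, -2.4]
grip_width: 0.151
grip_force: 58.9
```

```bash
python3 - <<'E'
from h import *
for cam in("top","scene"):
    p,W=cloud(cam);cv2.imwrite(f"pics/{cam}4.png",p[:,:,::-1])
    for n in("dish_oval","dish_round"):
        t=cams.trace(n,cam)
        if t:
            m=t[0]["pixels"];X=W[m];X=X[~np.isnan(X[:,2])];print(cam,n,t[0]["p"],len(X),np.percentile(X[:,2],[2,50,98]).round(),rect(X[X[:,2]>30]))
            Y=X[X[:,2]>47.5];print("rim",len(Y),rect(Y),Y.mean(0))
E
```

```text
top dish_oval 0.93 2242 [ 2. 10. 53.] (array([435.2, 235.2]), array([170.8,  74.2]), np.float64(0.412))
rim 523 (array([433.9, 234.6]), array([161.8,  74.2]), np.float64(0.412)) [434.78567981 234.97037365  50.81290735]
top dish_round 0.8 2669 [ 2.  8. 53.] (array([633.4, 196.9]), array([129.8, 124.6]), np.float64(0.354))
rim 484 (array([633.5, 196.9]), array([125., 123.]), np.float64(0.192)) [633.55372663 195.38664652  50.71878361]
scene dish_oval 0.83 2213 [ 1. 31. 55.] (array([433.6, 235.2]), array([175.1,  75.6]), np.float64(0.41))
rim 576 (array([432.3, 234.7]), array([172.2,  75.6]), np.float64(0.412)) [427.80836201 230.82880853  52.30099425]
scene dish_round 0.94 2271 [ 5. 30. 55.] (array([589.7, 162.9]), array([235.1, 147.2]), np.float64(0.683))
rim 537 (array([589.2, 162.8]), array([236.1, 144.9]), np.float64(0.696)) [626.58052312 193.60270321  53.65000689]
```

View pics/top4.png

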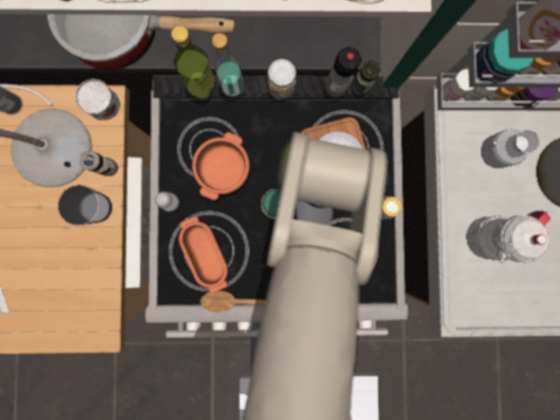

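Oval dish (204,255) and round dish (221,165) are open. Oval: centre (435,235), yaw 0.412.

```bash
python3 - <<'E'
from h import *
need([434.6,235,230],0.412-np.pi/2)
E
```

```text
d [-110.4 -241.6   17.2] rv [-0.     0.    -0.352] j6 1.3
d [-110.4 -241.6   17.2] rv [1.00e-03 1.00e-03 2.79e+00] j6 1.3
```

In the tool's units: -241.6 mm is -0.604, -214 mm is -0.535, -0.352 rad is -0.2241.

Call:
hand_motion(
  motion=[
    [-0.03,-0.065,0,0,0,-0.0255],
    [-0.0625,-0.1375,0,0,0,-0.0509],
    [-0.1,-0.2175,0.005,0,0,-0.0828],
    [-0.1375,-0.3,0.0125,0,0,-0.1146],
    [-0.175,-0.3825,0.0225,0,0,-0.1401],
    [-0.2125,-0.465,0.03,0,0,-0.1719],
    [-0.245,-0.535,0.0375,0,0,-0.1974],
    [-0.276,-0.604,0.0425,0,0,-0.2241],
  ],
)

```text
time_s: 20.75
eef_pos: [433.6, 236.3, 230.1]
ee_rot: [-0.0, 0.979, 0.206, -0.0]
force: [0.7, 0.1, -3.1]
grip_width: 0.152
grip_force: 59.1
```

Call:
hand_motion(
  motion=[
    [0,0,0,0,0,0],
    [0,0,0.05,0,0,0],
    [0,0,0.1,0,0,0],
    [0,0,0.125,0,0,0],
    [0,0,0.15,0,0,0],
    [0,0,0.15,0,0,0],
    [0,0,0.15,0,0,0],
  ],
)

```text
time_s: 21.45
eef_pos: [435.0, 234.4, 170.9]
ee_rot: [-0.0, 0.979, 0.204, 0.0]
force: [-0.4, 0.5, -3.4]
grip_width: 0.145
grip_force: 59.2
```

```bash
python3 - <<'E'
from h import *
p,W=cloud("scene");cv2.imwrite("pics/s5.png",cv2.resize(p[160:300,90:290,::-1],None,fx=4,fy=4))
need([434.6,235,138.5],0.412-np.pi/2)
E
```

```text
d [-0.3 -0.7 32.6] rv [ 0.    -0.001 -0.   ] j6 1.42
d [-0.3 -0.7 32.6] rv [-2.000e-03 -0.000e+00  3.141e+00] j6 1.42
```

View pics/s5.png

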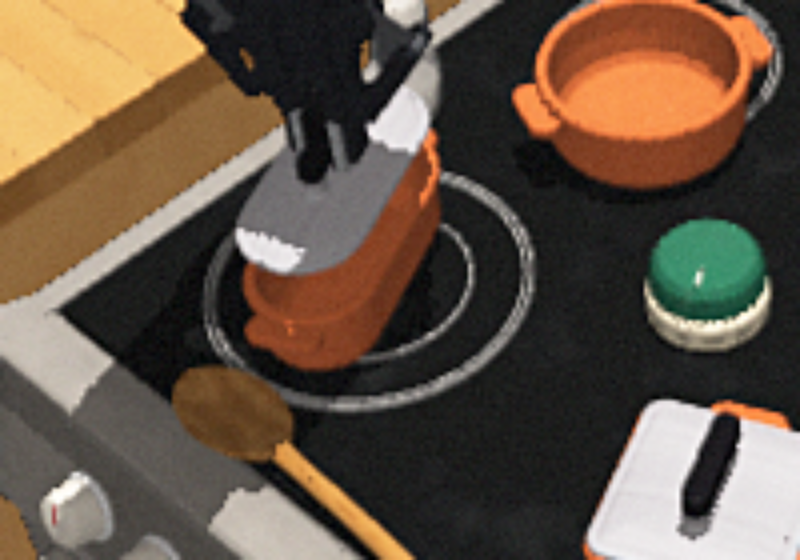

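Oval lid (crop 330,190) is parallel to the oval dish beneath; the square lid (690,480) is seated. Lower it.

Call:
hand_motion(
  motion=[
    [0,-0.0008,0.015,0,0,0],
    [0,-0.0008,0.03,0,0,0],
    [0,-0.0008,0.045,0,0,0],
    [0,-0.0008,0.0525,0,0,0],
    [0,-0.0008,0.0575,0,0,0],
    [0,-0.0008,0.0625,0,0,0],
    [0,-0.0008,0.0675,0,0,0],
    [0,-0.0008,0.0675,0,0,0],
  ],
)

```text
time_s: 22.3
eef_pos: [434.5, 234.6, 143.2]
ee_rot: [0.0, 0.979, 0.204, -0.0]
force: [0.1, 0.2, -3.1]
grip_width: 0.149
grip_force: 59.4
```

```bash
python3 - <<'E'
from h import *
need([434.6,235,138.5],0.412-np.pi/2)
E
```

```text
d [ 0.2 -0.3  4.7] rv [-0.  0. -0.] j6 1.42
d [ 0.2 -0.3  4.7] rv [0.    0.    3.141] j6 1.42
```

In the tool's units: 4.5 mm is 0.0113, 4 mm is 0.01.

Call:
hand_motion(
  motion=[
    [0,-0.0005,0.0025,0,0,0],
    [0,-0.0005,0.005,0,0,0],
    [0,-0.0005,0.0075,0,0,0],
    [0,-0.0005,0.01,0,0,0],
    [0,-0.0005,0.0113,0,0,0],
    [0,-0.0005,0.0113,0,0,0],
  ],
)

```text
time_s: 22.9
eef_pos: [434.5, 234.8, 138.8]
ee_rot: [-0.0, 0.979, 0.204, -0.0]
force: [1.0, 0.4, -3.0]
grip_width: 0.151
grip_force: 59.4
```

In the tool's units: 1 mm is 0.0025, 0.5 mm is 0.0013.

Call:
hand_motion(
  motion=[
    [0,0,0.0013,0,0,0],
    [0,0,0.0013,0,0,0],
    [0,0,0.0025,0,0,0],
    [0,0,0.0025,0,0,0],
  ],
)

```text
time_s: 23.3
eef_pos: [434.5, 235.0, 138.3]
ee_rot: [-0.0, 0.979, 0.205, 0.0]
force: [-3.4, 0.7, 5.2]
grip_width: 0.148
grip_force: 60.3
```

In the tool's units: -110 mm is -0.275, -90 mm is -0.225.

Call:
hand_motion(
  motion=[
    [0,0,0,0,0,0],
    [0,0,0,0,0,0],
    [0,0,0,0,0,0],
    [0,0,-0.05,0,0,0],
    [0,0,-0.15,0,0,0],
    [0,0,-0.225,0,0,0],
    [0,0,-0.275,0,0,0],
    [0,0,-0.275,0,0,0],
  ],
  finger_gap=0.6,
)

```text
time_s: 24.1
eef_pos: [435.3, 235.1, 250.4]
ee_rot: [-0.0, 0.979, 0.204, 0.003]
force: [0.6, 0.4, -1.1]
grip_width: 0.602
grip_force: 0.0
```

```bash
python3 - <<'E'
from h import *
need([655,-68,230],1.18-np.pi/2)
E
```

```text
d [ 79.9 365.6  21.1] rv [ 0.003 -0.005 -0.768] j6 1.42
d [ 79.9 365.6  21.1] rv [-0.006 -0.004  2.373] j6 1.42
```

In the tool's units: 335 mm is 0.8375, 298 mm is 0.745, -0.71 rad is -0.452.

Call:
hand_motion(
  motion=[
    [0.0175,0.075,0,0,0,-0.0382],
    [0.04,0.175,0,0,0,-0.0955],
    [0.0625,0.2875,0,0,0,-0.1528],
    [0.0875,0.4,0,0,0,-0.2165],
    [0.1125,0.5125,0,0,0,-0.2737],
    [0.1375,0.625,0.0125,0,0,-0.3374],
    [0.1625,0.745,0.025,0,0,-0.4074],
    [0.1825,0.8375,0.0375,0,0,-0.452],
  ],
)

```text
time_s: 24.9
eef_pos: [636.3, -45.5, 230.9]
ee_rot: [-0.001, 0.846, 0.533, -0.001]
force: [0.5, 1.0, 0.2]
grip_width: 0.598
grip_force: 0.0
```

Call:
hand_motion(
  motion=[
    [0.0075,0.04,0.0075,0,0,-0.0191],
    [0.015,0.07,0.015,0,0,-0.0369],
    [0.015,0.07,0.015,0,0,-0.0369],
  ],
)

```text
time_s: 25.2
eef_pos: [663.6, -50.2, 224.3]
ee_rot: [-0.001, 0.831, 0.556, -0.001]
force: [-0.3, 0.5, 0.0]
grip_width: 0.599
grip_force: 0.0
```

```bash
python3 - <<'E'
from h import *
p,W=cloud("top")
for n in("dish_oval","lid_square","lid_oval","dish_square"):
    t=cams.trace(n,"top")
    if t:
        m=t[0]["pixels"];X=W[m];X=X[~np.isnan(X[:,2])];z=np.median(X[:,2]);print(n,t[0]["p"],len(X),z,rect(X[abs(X[:,2]-z)<8]),rect(X[X[:,2]>30]))
need([655,-68.5,107],1.18-np.pi/2)
E
```

```text
dish_oval 0.72 224 44.36449771072421 (array([438.9, 228. ]), array([171.7,  57.4]), np.float64(0.423)) (array([438.9, 228. ]), array([171.7,  57.4]), np.float64(0.423))
lid_oval 0.83 1952 57.38236403872543 (array([435.6, 235.7]), array([149.1,  71. ]), np.float64(0.404)) (array([435.6, 235.7]), array([149.1,  71. ]), np.float64(0.404))
d [-20.7   0.  120. ] rv [-0.  0. -0.] j6 0.14
d [-20.7   0.  120. ] rv [0.    0.    3.141] j6 0.14
```

Oval seated (plate z 57, aligned). Shift −20.7 in tool x, then descend.

In the tool's units: 80 mm is 0.2, -20.7 mm is -0.0518.

Call:
hand_motion(
  motion=[
    [-0.025,0,0,0,0,0],
    [-0.0518,0,0.0125,0,0,0],
    [-0.0518,0,0.075,0,0,0],
    [-0.0518,0,0.1625,0,0,0],
    [-0.0518,0,0.2,0,0,0],
    [-0.0518,0,0.2,0,0,0],
  ],
)

```text
time_s: 26.05
eef_pos: [654.4, -69.2, 144.8]
ee_rot: [-0.002, 0.831, 0.556, -0.001]
force: [-0.2, -0.3, 0.9]
grip_width: 0.603
grip_force: 0.0
```

```bash
python3 - <<'E'
from h import *
need([655,-68.5,107],1.18-np.pi/2)
E
```

```text
d [ 0.9  0.4 37.7] rv [-0.004  0.001 -0.001] j6 0.11
d [ 0.9  0.4 37.7] rv [1.000e-03 7.000e-03 3.141e+00] j6 0.11
```

Call:
hand_motion(
  motion=[
    [0,0,0.0375,0,0,0],
    [0,0,0.07,0,0,0],
    [0,0,0.085,0,0,0],
    [0,0,0.0925,0,0,0],
    [0,0,0.0925,0,0,0],
  ],
)

```text
time_s: 26.55
eef_pos: [655.4, -68.8, 109.7]
ee_rot: [-0.0, 0.831, 0.556, -0.0]
force: [0.0, -0.8, 0.1]
grip_width: 0.602
grip_force: 0.0
```

Call:
hand_motion(
  motion=[
    [0,0,0,0,0,0],
    [0,0,0,0,0,0],
    [0,0,0,0,0,0],
    [0,0,0,0,0,0],
    [0,0,0,0,0,0],
    [0,0,0,0,0,0],
  ],
  finger_gap=0,
  force=60,
)

```text
time_s: 27.15
eef_pos: [655.6, -68.9, 110.6]
ee_rot: [0.0, 0.831, 0.556, 0.0]
force: [-1.4, 0.6, 6.7]
grip_width: 0.148
grip_force: 60.8
```

In the tool's units: -120 mm is -0.3, -85 mm is -0.2125.

Call:
hand_motion(
  motion=[
    [0,0,0,0,0,0],
    [0,0,-0.0125,0,0,0],
    [0,0,-0.025,0,0,0],
    [0,0,-0.0625,0,0,0],
    [0,0,-0.125,0,0,0],
    [0,0,-0.2125,0,0,0],
    [0,0,-0.3,0,0,0],
    [0,0,-0.3,0,0,0],
  ],
)

```text
time_s: 27.95
eef_pos: [656.8, -69.1, 236.4]
ee_rot: [0.004, 0.831, 0.556, 0.003]
force: [0.5, -1.0, -2.8]
grip_width: 0.145
grip_force: 59.6
```

```bash
python3 - <<'E'
from h import *
need([633.2,196.6,225],1.18-np.pi/2)
E
```

```text
d [ 236.7 -123.1   10.4] rv [ 0.01  -0.001 -0.   ] j6 0.11
d [ 236.7 -123.1   10.4] rv [-2.000e-03 -1.600e-02  3.141e+00] j6 0.11
```

In the tool's units: 236.7 mm is 0.5918, 216 mm is 0.54.

Call:
hand_motion(
  motion=[
    [0.0625,-0.0325,0,0,0,0],
    [0.1375,-0.07,0,0,0,0],
    [0.2125,-0.11,0,0,0,0],
    [0.3,-0.155,0,0,0,0],
    [0.3875,-0.2,0,0,0,0],
    [0.475,-0.245,0,0,0,0],
    [0.54,-0.28,0.0075,0,0,0],
    [0.5918,-0.3078,0.015,0,0,0],
  ],
)

```text
time_s: 28.75
eef_pos: [631.0, 198.9, 223.0]
ee_rot: [-0.0, 0.831, 0.557, -0.001]
force: [0.1, 0.2, -3.2]
grip_width: 0.146
grip_force: 59.6
```

Call:
hand_motion(
  motion=[
    [0,0,0,0,0,0],
    [0,0,0.0375,0,0,0],
    [0,0,0.0875,0,0,0],
    [0,0,0.125,0,0,0],
    [0,0,0.145,0,0,0],
    [0,0,0.145,0,0,0],
    [0,0,0.145,0,0,0],
  ],
)

```text
time_s: 29.45
eef_pos: [632.1, 196.8, 166.5]
ee_rot: [0.0, 0.831, 0.556, 0.0]
force: [0.1, 0.3, -3.3]
grip_width: 0.148
grip_force: 59.5
```

```bash
python3 - <<'E'
from h import *
p,W=cloud("scene");cv2.imwrite("pics/s6.png",cv2.resize(p[100:240,150:350,::-1],None,fx=4,fy=4))
need([633.4,196.8,138.6],1.18-np.pi/2)
E
```

```text
d [ 0.4  1.1 28.3] rv [ 0.001 -0.001 -0.   ] j6 0.52
d [ 0.4  1.1 28.3] rv [-1.000e-03 -2.000e-03  3.141e+00] j6 0.52
```

View pics/s6.png

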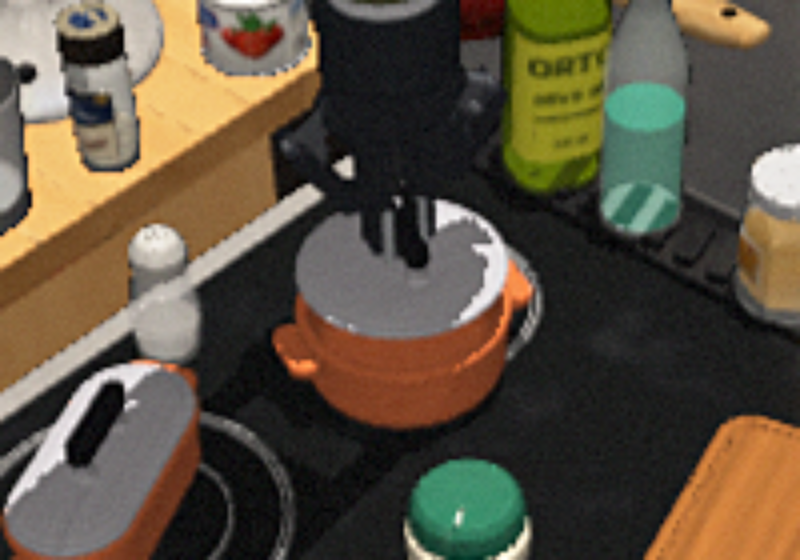

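Round lid (crop 400,265) hovers centred over the round dish; the oval lid at the lower left is seated.

In the tool's units: 23 mm is 0.0575, 21 mm is 0.0525.

Call:
hand_motion(
  motion=[
    [0,0.002,0.0125,0,0,0],
    [0,0.002,0.025,0,0,0],
    [0,0.002,0.035,0,0,0],
    [0,0.002,0.0425,0,0,0],
    [0,0.002,0.0475,0,0,0],
    [0,0.002,0.0525,0,0,0],
    [0,0.002,0.0575,0,0,0],
    [0,0.002,0.0575,0,0,0],
  ],
)

```text
time_s: 30.3
eef_pos: [632.5, 196.6, 142.6]
ee_rot: [-0.0, 0.831, 0.556, -0.0]
force: [0.3, 1.0, -4.1]
grip_width: 0.146
grip_force: 59.6
```

```bash
python3 - <<'E'
from h import *
need([633.4,196.8,138.6],1.18-np.pi/2)
E
```

```text
d [0.5 0.8 4. ] rv [-0.  0. -0.] j6 0.52
d [0.5 0.8 4. ] rv [0.000e+00 1.000e-03 3.141e+00] j6 0.52
```

In the tool's units: 3.5 mm is 0.0088, 3 mm is 0.0075.

Call:
hand_motion(
  motion=[
    [0.001,0.0018,0.0025,0,0,0],
    [0.001,0.0018,0.005,0,0,0],
    [0.001,0.0018,0.0075,0,0,0],
    [0.001,0.0018,0.0088,0,0,0],
    [0.001,0.0018,0.0088,0,0,0],
  ],
)

```text
time_s: 30.8
eef_pos: [633.3, 196.7, 139.3]
ee_rot: [-0.0, 0.831, 0.556, -0.0]
force: [-0.7, -0.5, -3.9]
grip_width: 0.151
grip_force: 59.6
```

In the tool's units: 1.4 mm is 0.0035, 1 mm is 0.0025.

Call:
hand_motion(
  motion=[
    [0,0,0.0013,0,0,0],
    [0,0,0.0013,0,0,0],
    [0,0,0.0025,0,0,0],
    [0,0,0.0025,0,0,0],
    [0,0,0.0035,0,0,0],
    [0,0,0.0035,0,0,0],
  ],
)

```text
time_s: 31.4
eef_pos: [633.4, 196.7, 138.6]
ee_rot: [0.0, 0.831, 0.556, 0.0]
force: [-2.2, -0.1, 2.8]
grip_width: 0.15
grip_force: 60.4
```

Contact. Release and back off to the middle, then check.

In the tool's units: -120 mm is -0.3, -100 mm is -0.25.

Call:
hand_motion(
  motion=[
    [0,0,0,0,0,0],
    [0,0,0,0,0,0],
    [0,0,0,0,0,0],
    [0,0,-0.05,0,0,0],
    [0,0,-0.15,0,0,0],
    [0,0,-0.25,0,0,0],
    [0,0,-0.3,0,0,0],
    [0,0,-0.3,0,0,0],
  ],
  finger_gap=0.6,
)

```text
time_s: 32.2
eef_pos: [634.1, 196.9, 261.6]
ee_rot: [0.001, 0.831, 0.556, 0.003]
force: [0.9, 0.1, 0.1]
grip_width: 0.604
grip_force: 0.0
```

Call:
hand_motion(
  motion=[
    [0.075,0.05,0,0,0,0],
    [0.15,0.1,0,0,0,0],
    [0.225,0.15,0,0,0,0],
    [0.3,0.2,0,0,0,0],
    [0.375,0.25,0,0,0,0],
    [0.45,0.275,0,0,0,0],
    [0.5,0.2875,0,0,0,0],
    [0.5,0.2875,0,0,0,0],
  ],
)

```text
time_s: 33.0
eef_pos: [752.1, 311.4, 241.6]
ee_rot: [0.004, 0.831, 0.557, 0.017]
force: [-0.2, 0.9, 0.8]
grip_width: 0.604
grip_force: 0.0
```

```bash
python3 - <<'E'
from h import *
p,W=cloud("top");cv2.imwrite("pics/top7.png",p[:,:,::-1])
for n in("lid_round","lid_oval","lid_square","dish_round","timer","salt_mill"):
    t=cams.trace(n,"top")
    if t:
        m=t[0]["pixels"];X=W[m];X=X[~np.isnan(X[:,2])];z=np.median(X[:,2]);C=X[abs(X[:,2]-z)<8]
        print(n,t[0]["p"],len(X),z.round(1),rect(C),"tilt",np.linalg.lstsq(np.c_[C[:,:2]-C[:,:2].mean(0),np.ones(len(C))],C[:,2],rcond=None)[0].round(3))
E
```

```text
lid_round 0.66 2283 57.9 (array([633.6, 195.9]), array([120.1, 117. ]), np.float64(0.32)) tilt [1.0000e-03 0.0000e+00 5.7543e+01]
lid_oval 0.91 729 57.4 (array([450.2, 220.5]), array([126.6,  35.8]), np.float64(0.373)) tilt [-0.063  0.128 57.095]
lid_square 0.62 1905 57.7 (array([424.7, -40.3]), array([98.1, 97.6]), np.float64(0.38)) tilt [2.000e-03 1.000e-03 5.725e+01]
dish_round 0.92 268 44.5 (array([634.5, 199.9]), array([153.3,  45.4]), np.float64(-0.39)) tilt [1.00e-03 1.50e-02 4.48e+01]
timer 0.75 706 41.1 (array([549.2,  73.9]), array([61.3, 59. ]), np.float64(-0.005)) tilt [1.5000e-02 2.0000e-03 4.1491e+01]
salt_mill 0.33 709 57.2 (array([453. , 221.1]), array([123.6,  34.2]), np.float64(0.36)) tilt [-0.068  0.122 57.077]
```

View pics/top7.png

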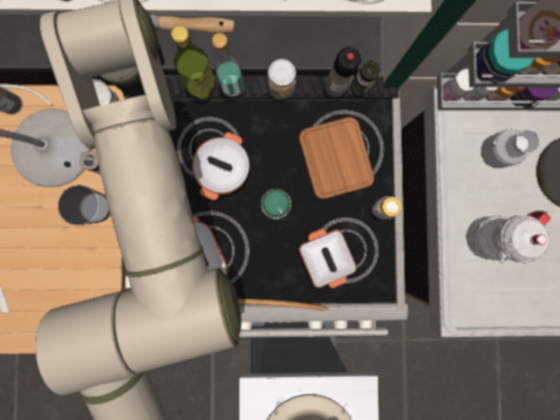

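The round (221,165) and square (328,258) lids are seated level; the oval is hidden by the arm. I mistook the sign and went back-left; the arm touched nothing (force <1 N). I'll retrace.

```bash
python3 - <<'E'
from h import *
need([634,197,262],1.18-np.pi/2)
need([500,60,280],1.18-np.pi/2)
E
```

```text
d [-149.   -66.   -25.6] rv [ 0.023 -0.023 -0.001] j6 0.64
d [-149.   -66.   -25.6] rv [-0.036 -0.037  3.14 ] j6 0.64
d [-326.3 -137.   -49.3] rv [ 0.023 -0.023 -0.001] j6 0.64
d [-326.3 -137.   -49.3] rv [-0.036 -0.037  3.14 ] j6 0.64
```

Units first: shifts go in shares of 0.4 m and turns go in shares of pi/2 rad. So -270 mm is -0.675, -230 mm is -0.575.

Call:
hand_motion(
  motion=[
    [-0.05,-0.0225,-0.0125,0,0,0],
    [-0.1125,-0.05,-0.025,0,0,0],
    [-0.1875,-0.0825,-0.045,0,0,0],
    [-0.275,-0.12,-0.0625,0,0,0],
    [-0.3725,-0.165,-0.075,0,0,0],
    [-0.475,-0.205,-0.0875,0,0,0],
    [-0.575,-0.2475,-0.1,0,0,0],
    [-0.675,-0.285,-0.1125,0,0,0],
  ],
)

```text
time_s: 34.15
eef_pos: [541.3, 102.4, 277.6]
ee_rot: [0.004, 0.831, 0.556, 0.016]
force: [0.4, -0.7, 0.0]
grip_width: 0.603
grip_force: 0.0
```

Call:
hand_motion(
  motion=[
    [-0.075,-0.0325,0,0,0,0],
    [-0.15,-0.0625,0,0,0,0],
    [-0.225,-0.0925,0,0,0,0],
    [-0.225,-0.0925,0,0,0,0],
  ],
)

```text
time_s: 34.55
eef_pos: [472.8, 32.7, 274.7]
ee_rot: [0.004, 0.832, 0.555, 0.015]
force: [0.8, 0.3, 0.8]
grip_width: 0.602
grip_force: 0.0
```

```bash
python3 - <<'E'
from h import *
p,W=cloud("top");cv2.imwrite("pics/top8.png",p[:,:,::-1])
for n in("lid_round","lid_oval","lid_square","dish_round","dish_oval","timer","salt_mill","spice_jar"):
    t=cams.trace(n,"top")
    if t:
        m=t[0]["pixels"];X=W[m];X=X[~np.isnan(X[:,2])];z=np.median(X[:,2]);C=X[abs(X[:,2]-z)<8]
        print(n,t[0]["p"],len(X),z.round(1),rect(C),"tilt",np.linalg.lstsq(np.c_[C[:,:2]-C[:,:2].mean(0),np.ones(len(C))],C[:,2],rcond=None)[0].round(3))
E
```

```text
lid_round 0.86 2304 57.9 (array([634.6, 195. ]), array([119.5, 118.5]), np.float64(0.764)) tilt [ 0.    -0.    57.524]
lid_oval 0.92 1903 57.6 (array([435.1, 234.8]), array([144.5,  71.2]), np.float64(0.4)) tilt [1.0000e-03 0.0000e+00 5.7133e+01]
lid_square 0.54 47 55.4 (array([369.7, -20.4]), array([24.8, 10.3]), np.float64(1.393)) tilt [2.8700e-01 1.0000e-02 5.5375e+01]
dish_round 0.61 237 44.2 (array([633.1, 196.7]), array([152.9,  40.3]), np.float64(-0.41)) tilt [1.0000e-03 1.0000e-02 4.4398e+01]
dish_oval 0.69 1941 57.5 (array([435.7, 235.5]), array([149. ,  69.9]), np.float64(0.408)) tilt [1.0000e-03 2.0000e-03 5.7079e+01]
timer 0.59 385 41.4 (array([557.8,  76. ]), array([60.5, 44.2]), np.float64(-1.359)) tilt [-3.700e-02 -1.000e-02  4.134e+01]
salt_mill 0.76 356 77.9 (array([555.3, 315.3]), array([33.3, 30.3]), np.float64(-0.173)) tilt [1.3000e-02 1.2800e-01 8.1136e+01]
spice_jar 0.76 548 93.3 (array([ 536.6, -173. ]), array([41. , 38.9]), np.float64(-1.564)) tilt [ 7.0000e-03 -4.6000e-02  9.5307e+01]
```

View pics/top8.png

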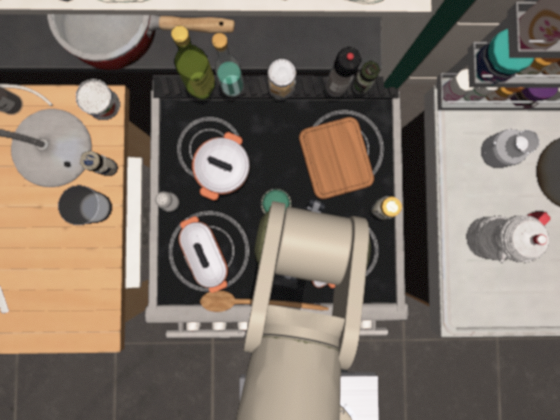

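The oval (204,255) and round (221,165) lids are seated level, and the square was verified just before. The bystanders are in place and the bottles at the back still stand. Handing in.

```bash
python3 -c "
from rig import order
print(order.finish_job())"
```

```text
the job is handed in; nothing more can be done
None
```

All three lids are on their own dishes, seated level by the depth readings, and the job was handed in at about 35 s; one overshoot toward the back while backing off showed no contact force and left everything standing.

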